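# Open the spring jaw of a sketchbook holder and hold it

## Task

Open the sketchbook holder so that a book can be slipped in: twist the red release knob clockwise all the way to its stop and let it spring back, which unlatches the black jaw. Then take the jaw by its blue grip, pull it out against its spring until the white line on the jaw is level with the orange marker, and finish while still holding it there with the fingers, because it snaps shut if let go. Leave the jar, brush pot, phone and paint tin where they are.

Things in the scene. Friction and masses are not known exactly. Their poses are not given: they have to be found in the camera images.
- holder: sketchbook holder, fixed: pale board, x from -150 to +150 mm, y from -135 to +145 mm, 18 mm thick; dark fence 30 mm high at its +x end (x = 132 mm); grey latch housing 85 by 83 mm at the +y edge, top 48 mm above the table. Origin: underside, on the table, under the closed jaw's centre line. The jaw is pulled along its -x axis; z is up.
- grip (a point): upright blue grip fin fixed on the black jaw: 14 mm thick along the holder's x, 60 mm long along y, 48 mm tall, from 42 to 90 mm above the table. The point: centre of its foot (42 mm above the table), at (0, -30) mm on the holder when closed. The jaw below is 30 mm by 145 mm (along y). Pinch it from above, fingers closing along the holder's x. Axes as the holder's.
- jaw (a joint): how far the jaw is pulled out, m: 0 closed, grows as it moves along the holder's -x, end stop 0.100. A spring pulls it shut: about 4 N at 0, 7.5 N at 0.045, 10 N at 0.080. Until the knob has been twisted a latch blocks it within 2 mm of closed; once tripped the latch stays free.
- index (a point): white index line at the jaw's -y end, running along the holder's y: point on the jaw's top edge, 42 mm above the table, at (0, -90) mm on the holder when closed. It moves with the jaw.
- marker: orange marker tab on the white scale at the board's -y edge: 8 mm along the holder's x, 20 mm along y, 8 mm tall. Origin: centre of its underside, 18 mm above the table, at y = -110 mm on the holder. Its x on the holder differs between episodes (-45 to -80 mm). The jaw is at the mark when index and marker have the same x on the holder. Axes as the holder's.
- knob_grip (a point): grip point of the red knob: on its upright axis, 79 mm above the table, at (15, 105) mm on the holder. Disc of radius 22 mm (top at 56 mm) with an upright bar on it 42 mm long, 14 mm thick, top at 88 mm; a white line marks one end of the bar. At rest the bar lies along the holder's x: pinch it from above, fingers closing along the holder's y. The axes turn with the knob.
- knob (a joint): angle of the release knob, rad: 0 at rest, grows as it is turned clockwise seen from above, stop at 1.2. A spring turns it back to 0 when let go (0.03 N m at 0, 0.09 N m at the stop); pushing the latch adds about 0.03 N m. The latch trips at about 0.8.
- jar: bystander: closed glass jar, 68 mm across, 115 mm tall, standing; origin: centre of its underside
- brush_pot: bystander: black pot with brushes, 72 mm across, 95 mm tall (brushes to 160 mm), standing; origin: centre of its underside
- phone: bystander: black phone lying flat, 150 by 74 by 9 mm; origin: centre of its underside, long side along its x
- paint_tin: bystander: flat watercolour tin, 150 by 80 by 15 mm; origin: centre of its underside, long side along its x

How it is judged (in metres and radians):
On the way, in this order (a step that is already met when the one before it is completed fails the run):
1. the knob is twisted clockwise to its stop (past 1.1 rad of 1.2) (value of joint knob above 1.1 rad), for 0.1 s.
2. the knob is let go and has sprung back (below 0.15 rad, no finger on its bar) (value of joint knob below 0.15 rad and contact force between the fingers and knob below 0.3 N), for 0.2 s.
3. the jaw's index line is within 6 mm of the marker, the fingers on the blue grip, for 1 s (x of index in the frame of marker between -0.006 and 0.006 m and contact force between the fingers and jaw_c0 above 2 N), for 1 s.
At the end, for the whole second after the job is handed in: The jaw is held still by the fingers on its blue grip (over 2 N) with its white index line within 6 mm of the orange marker's centre line along the pull, and the knob is back at rest, not touched (all of step 2 and all of step 3 and velocity of joint jaw between -0.01 and 0.01 m/s); the arm keeps its last pose, push and grip.
It fails at once if the jar is shoved or knocked over (distance of jar from where it was at the start of the episode above 0.03 m or angle between jar's own z axis and vertical above 0.4 rad).
It fails at once if the brush pot is shoved or knocked over (distance of brush_pot from where it was at the start of the episode above 0.03 m or angle between brush_pot's own z axis and vertical above 0.4 rad).
It fails at once if the phone is shoved or knocked over (distance of phone from where it was at the start of the episode above 0.03 m or angle between phone's own z axis and vertical above 0.4 rad).
It fails at once if the paint tin is shoved or knocked over (distance of paint_tin from where it was at the start of the episode above 0.03 m or angle between paint_tin's own z axis and vertical above 0.4 rad).
It also fails if it takes over 43 s, if anything falls off the work surface, if the arm or the gripper's body presses on something with over 40 N, if the wrist force passes 120 N, or if a joint passes its speed limit or range.

## Robot

A 7-joint arm with a two-finger parallel gripper is mounted at the origin on the work surface. World frame = base frame: x ahead of the robot, y to its left, z up, the work surface at z = 0. Lengths are in mm, angles in rad, forces in N, time in s.
With the tool pointing down it reaches from about 400 to 925 mm from the base axis. Payload 5.6 kg.
Tool frame: the origin (TCP) lies midway between the tips of the shut fingers; the grasp point (between the pads) lies robot.grip_point_offset behind it (robot.grip_point_offset is the distance from the TCP to the grasp point, in mm); z points along the fingers, y is the line along which they close (so a half turn about z gives the same grasp; the last joint's range is limited). The gripper opens to 85 mm and grips with 20 to 120 N. Pads are 22 mm wide; open, the fingers measure 114 mm over their backs; the gripper's body (76 mm by 85 mm) begins 54 mm behind the grasp point. The pads swing forward as they close: fully open they stand 13 mm farther back than shut.
Start: joints at [-1.392, 0.468, -0.012, 1.603, 0.006, 1.071, -0.056], TCP at [143.032, 634.074, 231.29] pointing down, gripper open.
Joint ranges: [-2.53, 2.53], [-0.31, 2.02], [-1.57, 1.55], [0.28, 2.44], [-1.29, 4.43], [0.15, 1.84], [-2.92, 2.92]. Speed limits (rad/s): [2.57, 2.57, 3.14, 3.14, 3.14, 3.14, 3.14].

## Interface

Orientations are given as a unit quaternion [w, x, y, z].
In Python, from bench import robot gives the robot as it stands.
- The arm moves only by the tool drive_effector, called after "Request:" as name(argument=value, ...) on one line, values as JSON. Schema: {"type":"object","properties":{"ticks":{"type":"array","items":{"type":"object","properties":{"aperture":{"type":"number"},"dx":{"type":"number"},"dy":{"type":"number"},"dz":{"type":"number"},"drx":{"type":"number"},"dry":{"type":"number"},"drz":{"type":"number"}},"additionalProperties":false,"required":["aperture"]},"minItems":1,"maxItems":10},"grip_n":{"type":"number"},"only":{"type":"string"},"quiet":{"type":"boolean"},"lines":{"type":"string"}},"required":["ticks"],"additionalProperties":false}. ticks is a list of rows, 1 to 10 of them, each an object with the fields aperture (the finger opening in mm), dx, dy, dz (the shift in units of 50 mm), drx, dry, drz (a rotation vector in units of 0.05 rad); a field left out counts as zero (the opening has to be given); each row shifts and turns the commanded pose from where the row before left it, along the tool's axes as they then stand; what a row does not reach is not made up. A row lasts 1/8 s, in which the tool goes at most 62.5 mm and 0.188 rad, less where a joint would pass 70% of its speed; a pose out of reach is approached as far as the arm can. The fingers move at their own pace and stop on an object; grip_n is the grip in N (left out, the last holds). Time passes only in rows, so rows that do not move let the fingers close. The tool returns the time, the measured TCP pose, the force, the opening and the grip force at its end. only (a regular expression) keeps the lines of the reply that match it, lines (a string "A,B") keeps lines A to B, and quiet returns only ok. Input that does not fit is refused with a message, and nothing moves.
- robot.get_obs(): the state, without advancing time (a new reading comes with each control period).
- robot.capture(name): name is "scene" or "top" or "wrist"; returns a dict with "image" (384x512x3 uint8, blue, green, red), "fx", "fy", "cx", "cy" (pixels), "world_to_cam" (4x4, takes a point from world to camera coordinates); the wrist camera has in their place "tool_from_camera" (4x4, takes a point from camera to tool coordinates, whose origin is the TCP and whose axes are the flange's). Camera axes: x right, y down, z forward; pixel columns grow to the right and rows downward; lengths in mm; the calibration is good to about 2 mm. The wrist camera is an equidistant fisheye: a pixel r from the principal point sees the ray r / f radians off the axis. A picture is of the moment at which its call begins: read the wrist's pose just before it. There is no depth.
- robot.hand_in(): hands the job in; it is judged then, once.
The state is a dict: "clock": time; "joints": joint angles; "qd": joint speeds; "effort": joint torques, N m; "eef_pos": TCP position; "orientation": TCP orientation; "contact_force": force on the tool from outside, world axes, zero at the start; "ft_torque": the same for the moment, N m; "width": finger opening in mm; "grip_force": force on a finger pad.
Only numpy, scipy, OpenCV 4.12 (cv2) and the standard library are available. Lean on these libraries where they do the work, as an engineer would, in place of code of your own. Each camera call takes 0.05 s, during which the arm holds its last target. There are 200 camera calls.

## Working session

There is one attempt and no reset: what is moved stays moved. The work goes in short steps, Python scripts to look and compute and a tool call to move; the robot and the scene stay as the last step left them, time stands still between calls to the robot, and variables do not carry over. Pictures are saved under pics/ and viewed, at most 10 in all, crops included, and the job is handed in when it is done.

```bash
ls; mkdir -p pics; python3 - <<'E'
from bench import robot
import cv2,numpy as np
np.set_printoptions(precision=4,suppress=True)
print(robot.grip_point_offset,robot.get_obs())
for n in("scene","top"):
    c=robot.capture(n);cv2.imwrite(f"pics/{n}0.png",c["image"]);np.save(f"pics/{n}0.npy",np.array([c["fx"],c["fy"],c["cx"],c["cy"]]));np.save(f"pics/{n}0T.npy",c["world_to_cam"]);print(c["fx"],c["cx"],c["cy"],c["world_to_cam"])
a=cv2.imread("pics/scene0.png");b=cv2.imread("pics/top0.png")
cv2.imwrite("pics/both.png",cv2.resize(np.vstack([a,b]),None,fx=.78,fy=.78))
E
```

```text
bench.py
pics
18.700000000000003 {'clock': 0.0, 'joints': array([-1.392 ,  0.4684, -0.0116,  1.6037,  0.006 ,  1.0713, -0.0563]), 'qd': array([ 0.001 ,  0.0019,  0.0015, -0.0013, -0.    , -0.0004,  0.0001]), 'effort': array([ -0.0006, -53.2384,   0.0215, -25.1312,   0.0115,   0.0079,
         0.    ]), 'eef_pos': array([142.9518, 633.5108, 230.3081]), 'orientation': array([-0.    ,  0.1107,  0.9939, -0.0009]), 'contact_force': array([-0.1975, -0.122 , -0.8014]), 'ft_torque': array([ 0.0212, -0.0115, -0.0098]), 'grip_force': 0.0, 'width': 85.16406970249642}
489.593655266119 257.54058529168424 196.8050887249142 [[   0.8575    0.5145   -0.0053 -505.9621]
 [   0.4381   -0.7354   -0.517  -195.361 ]
 [  -0.2699    0.441    -0.856  1390.4161]
 [   0.        0.        0.        1.    ]]
401.96787175719817 255.91632897708493 193.23102638334746 [[  0.0196  -0.9998   0.0045  13.9115]
 [ -0.9964  -0.0199  -0.0825 590.1507]
 [  0.0826  -0.0029  -0.9966 853.754 ]
 [  0.       0.       0.       1.    ]]
```

View pics/top0.png

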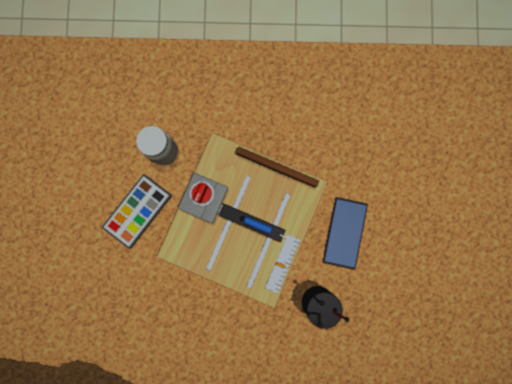

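The top view shows the knob at about (202,193), the grip at (258,226), the white scale near (283,263), the jar at (155,142), the tin at (137,210), the phone at (346,233) and the pot at (322,307).

```bash
python3 - <<'E'
import cv2,numpy as np
a=cv2.imread("pics/scene0.png");b=cv2.imread("pics/top0.png")
b=cv2.resize(b[120:320,150:350],(600,600),interpolation=cv2.INTER_CUBIC);cv2.imwrite("pics/topc.png",b)
E
```

```text
(no output)
```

View pics/topc.png

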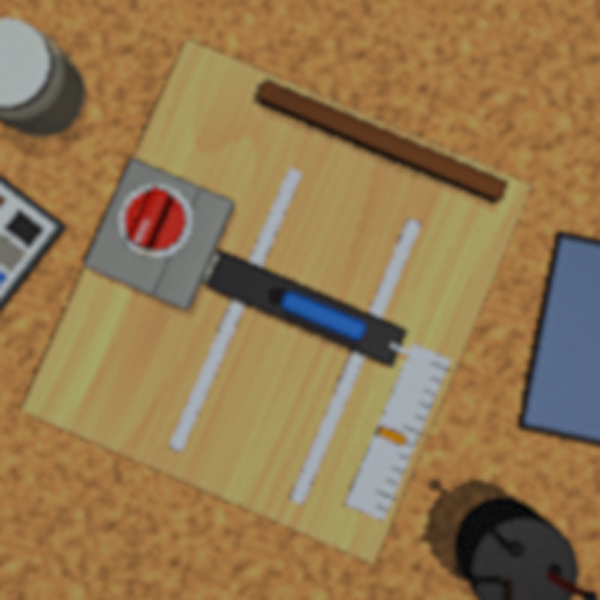

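View pics/scene0.png

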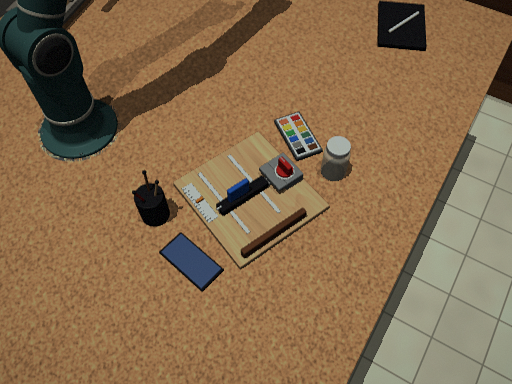

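The crop shows the board corners at about (188,40), (527,185), (375,563) and (22,410), the orange tab at (392,436), the grip at (323,314) and the knob at (155,219). The scene view agrees on the layout. Next I fit the holder pose.

```bash
cat > h.py <<'E'
import numpy as np, cv2
from scipy.spatial.transform import Rotation as R
K={n:np.load(f"pics/{n}0.npy") for n in("scene","top")};T={n:np.load(f"pics/{n}0T.npy") for n in K}
def ray(n,p,z):
    fx,fy,cx,cy=K[n];M=T[n];d=M[:3,:3].T@np.array([(p[0]-cx)/fx,(p[1]-cy)/fy,1]);o=-M[:3,:3].T@M[:3,3]
    return (o+d*(z-o[2])/d[2])
def proj(n,P):
    fx,fy,cx,cy=K[n];q=T[n][:3,:3]@np.array(P)+T[n][:3,3];return np.array([fx*q[0]/q[2]+cx,fy*q[1]/q[2]+cy])
def centroid(img,lo,hi,box):
    h=cv2.cvtColor(img,cv2.COLOR_BGR2HSV);m=cv2.inRange(h,lo,hi);k=np.zeros_like(m);x0,y0,x1,y1=box;k[y0:y1,x0:x1]=m[y0:y1,x0:x1]
    M=cv2.moments(k,True);return np.array([M['m10'],M['m01']])/M['m00'],M['m00']
E
cat > pose.py <<'E'
from h import *
np.set_printoptions(precision=2,suppress=True)
c=[((188,40),(150,145)),((527,185),(150,-135)),((375,563),(-150,-135)),((22,410),(-150,145))]
W=np.array([ray("top",(p[0]/3+150-1/3,p[1]/3+120-1/3),18)[:2] for p,_ in c]);L=np.array([l for _,l in c],float)
r,_=R.align_vectors(np.c_[W-W.mean(0),0*W[:,0]],np.c_[L-L.mean(0),0*L[:,0]])
Rm=r.as_matrix()[:2,:2];t=W.mean(0)-Rm@L.mean(0)
print("resid",W-(L@Rm.T+t)); th=np.arctan2(Rm[1,0],Rm[0,0]);print("th",th,"origin",t)
w=lambda x,y:Rm@[x,y]+t
h=lambda p:Rm.T@(p[:2]-t)
top=cv2.imread("pics/top0.png");sc=cv2.imread("pics/scene0.png")
print("knob",w(15,105),"grip",w(0,-30))
b,n=centroid(top,(105,120,60),(125,255,255),(230,210,285,245));print("blue",b,n,"hold",h(ray("top",b,88)))
b,n=centroid(top,(0,170,90),(6,255,255),(185,175,220,212));print("red",b,n,"hold@60",h(ray("top",b,60)))
o,n=centroid(top,(10,170,170),(20,255,255),(272,258,290,272));print("or",o,n,"hold@26",h(ray("top",o,26)))
# scene cross check
for nm,P in dict(grip=(0,-30,66),mark=(-56,-110,26)).items(): print(nm,proj("scene",[*w(P[0],P[1]),P[2]]))
b,n=centroid(sc,(105,150,60),(125,255,255),(215,170,262,205));print("sblue",b,n)
E
python3 pose.py
```

```text
resid [[-2.6  -2.54]
 [-1.14  4.8 ]
 [ 2.36  0.21]
 [ 1.39 -2.47]]
th -0.38308166527661014 origin [532.18  49.38]
knob [585.34 141.17] grip [520.96  21.56]
blue [257.39 224.75] 227.0 hold [ -0.06 -30.01]
red [201.58 192.27] 222.0 hold@60 [ 16.73 103.95]
or [279.  264.5] 2.0 hold@26 [ -59.78 -106.46]
grip [237.79 189.84]
mark [199.74 199.53]
sblue [236.96 186.05] 103.0
```

```bash
cat > go.py <<'E'
import sys;from h import *;from bench import robot
# go.py x y z yaw(of tool y, rad): remaining shift in tool axes + rotvec
np.set_printoptions(precision=3,suppress=True)
x,y,z,yaw=map(float,sys.argv[1:5]);s=robot.get_obs();q=s["orientation"];r=R.from_quat([q[1],q[2],q[3],q[0]])
yt=np.array([np.cos(yaw),np.sin(yaw),0]);zt=np.array([0,0,-1.]);g=R.from_matrix(np.c_[np.cross(yt,zt),yt,zt])
print("pos",s["eef_pos"],"shift",r.inv().apply(np.array([x,y,z])-s["eef_pos"]),"rot",(r.inv()*g).as_rotvec(),"j",s["joints"],"F",s["contact_force"],"w",s["width"])
E
python3 go.py 585.3 141.2 200 1.1877
```

```text
pos [142.959 633.567 230.426] shift [-539.848 -382.901   31.108] rot [-0.002  0.     0.161] j [-1.392  0.468 -0.012  1.604  0.006  1.071 -0.056] F [-0.464 -0.827 -0.335] w 85.49759032846602
```
Length 662 -> 11+ rows. 10 rows of (-49,-34.8,2) = 60mm.

Units first: shifts go in units of 50 mm and turns go in units of 0.05 rad. So -49 mm is -0.98, -35 mm is -0.7, 0.16 rad is 3.2.

Request:
drive_effector(ticks=[{"aperture":60,"dx":-0.98,"dy":-0.7},{"aperture":60,"dx":-0.98,"dy":-0.7},{"aperture":60,"dx":-0.98,"dy":-0.7},{"aperture":60,"dx":-0.98,"dy":-0.7},{"aperture":60,"dx":-0.98,"dy":-0.7},{"aperture":60,"dx":-0.98,"dy":-0.7},{"aperture":60,"dx":-0.98,"dy":-0.7},{"aperture":60,"dx":-0.98,"dy":-0.7},{"aperture":60,"dx":-0.98,"dy":-0.7},{"aperture":60,"dx":-0.4,"dy":-0.24,"drz":3.2}])

```text
clock: 1.35
eef_pos: [522.9, 209.3, 231.1]
orientation: [0.0, 0.195, 0.981, -0.001]
contact_force: [0.4, 0.1, 0.9]
width: 59.9
grip_force: 0.0
```

```bash
python3 go.py 585.3 141.2 200 1.1877
```

```text
pos [522.924 209.319 231.145] shift [-83.626 -39.112  31.271] rot [-0.001  0.001 -0.009] j [-0.644  0.321  0.25   1.834 -0.091  0.998  0.822] F [0.447 0.06  0.893] w 59.87957085421267
```

To row units: -42 mm is -0.84, 40 mm is 0.8.

Request:
drive_effector(ticks=[{"aperture":60,"dx":-0.84,"dy":-0.4},{"aperture":60,"dx":-0.84,"dy":-0.38},{"aperture":60,"dz":0.8},{"aperture":60,"dz":0.6},{"aperture":60},{"aperture":60}])

```text
clock: 2.1
eef_pos: [584.8, 146.4, 162.3]
orientation: [0.001, 0.19, 0.982, 0.0]
contact_force: [0.4, 0.5, 1.0]
width: 60.3
grip_force: 0.0
```

```bash
cat > wrist.py <<'E'
import sys;from h import *;from bench import robot
def grab(name):
    s=robot.get_obs();c=robot.capture("wrist");cv2.imwrite(f"pics/{name}.png",c["image"])
    q=s["orientation"];X=np.eye(4);X[:3,:3]=R.from_quat([q[1],q[2],q[3],q[0]]).as_matrix();X[:3,3]=s["eef_pos"]
    np.savez(f"pics/{name}.npz",X=X@c["tool_from_camera"],k=[c["fx"],c["fy"],c["cx"],c["cy"]])
def wray(name,p,z):
    d=np.load(f"pics/{name}.npz");fx,fy,cx,cy=d["k"];u,v=(p[0]-cx)/fx,(p[1]-cy)/fy;a=np.hypot(u,v)
    D=d["X"][:3,:3]@np.array([u/a*np.sin(a),v/a*np.sin(a),np.cos(a)]);o=d["X"][:3,3];return o+D*(z-o[2])/D[2]
if __name__=="__main__": grab(sys.argv[1])
E
python3 go.py 585.3 141.2 62 1.1877; python3 wrist.py w1
```

```text
pos [584.806 146.376 162.266] shift [ -2.282  -4.697 100.265] rot [0.001 0.001 0.001] j [-0.502  0.469  0.264  1.798 -0.152  0.894  1.018] F [0.445 0.516 0.96 ] w 60.34302182121886
```

View pics/w1.png

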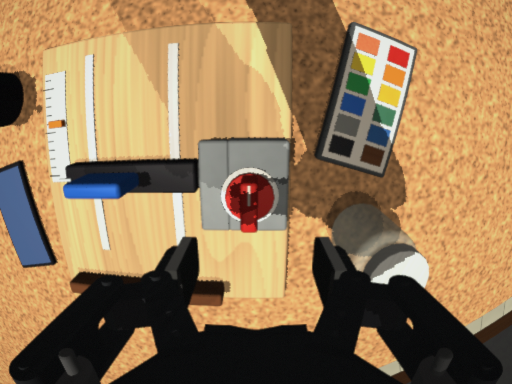

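The wrist view shows the knob disc centred near (249,196), the bar upright in the image, the housing corners at about (199,141) and (290,229), the marker at (57,124), and the jaw's index end near (66,178).

```bash
cat > m.py <<'E'
from wrist import *;from pose import h
im=cv2.imread("pics/w1.png");hsv=cv2.cvtColor(im,cv2.COLOR_BGR2HSV)
m=cv2.inRange(hsv,(0,0,150),(180,80,255));m[:165]=0;m[228:]=0;m[:,:218]=0;m[:,283:]=0
print("ring",n:=cv2.minEnclosingCircle(cv2.findNonZero(m)));print(wray("w1",n[0],52),h(wray("w1",n[0],52)))
o,n=centroid(im,(8,170,120),(18,255,255),(48,115,68,132));print("or",o,n,h(wray("w1",o,24)),wray("w1",o,24))
for p in((199,141),(291,139),(290,229),(202,230)):print(h(wray("w1",p,48)))
for p in((249,182),(249,230)):print("bar",h(wray("w1",p,88)))
x=cv2.resize(im[100:210,40:150],(770,770)[:2],interpolation=cv2.INTER_CUBIC)[:600];cv2.imwrite("pics/w1c.png",x)
E
python3 m.py | tail -8
```

```text
[594.01 136.64  52.  ] [ 24.74 104.04]
or [ 55.21 123.81] 72.0 [ -58.05 -110.74] [436.94 -31.64  24.  ]
[-32.83  59.64]
[-34.36 139.56]
[ 49.29 141.36]
[50.6 58.5]
bar [ -5.65 103.94]
bar [ 33.22 103.75]
```

View pics/w1c.png

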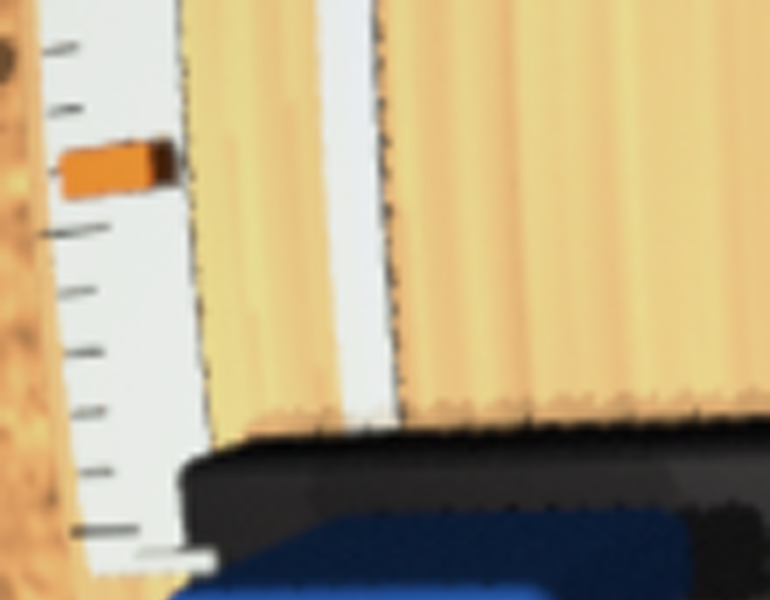

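The measurements agree: knob at (14,104) on the holder, marker at x ≈ -58. Descending onto the knob.

To row units: -2 mm is -0.04, 40 mm is 0.8.

Request:
drive_effector(ticks=[{"aperture":60,"dx":-0.04,"dy":-0.1,"dz":0.8},{"aperture":60,"dz":0.8},{"aperture":60,"dz":0.4},{"aperture":60},{"aperture":60}])

```text
clock: 2.78
eef_pos: [585.5, 141.2, 63.0]
orientation: [0.001, 0.19, 0.982, 0.001]
contact_force: [0.1, 1.0, -0.2]
width: 59.4
grip_force: 0.0
```

```bash
python3 go.py 585.3 141.2 62 1.1877
```

```text
pos [585.531 141.151  62.976] shift [ 0.235 -0.043  0.975] rot [0.002 0.002 0.001] j [-0.465  0.606  0.229  1.848 -0.2    0.707  1.066] F [ 0.084  0.999 -0.18 ] w 59.357592183991834
```

Request:
drive_effector(ticks=[{"aperture":0},{"aperture":0},{"aperture":0},{"aperture":0},{"aperture":0}], grip_n=40)

```text
clock: 3.4
eef_pos: [584.5, 140.9, 62.1]
orientation: [0.0, 0.19, 0.982, 0.0]
contact_force: [-1.9, 0.7, 6.0]
width: 13.3
grip_force: 40.5
```

Request:
drive_effector(ticks=[{"aperture":0,"drz":3},{"aperture":0,"drz":3},{"aperture":0,"drz":3},{"aperture":0,"drz":3},{"aperture":0,"drz":3},{"aperture":0,"drz":3},{"aperture":0,"drz":3},{"aperture":0,"drz":2.6},{"aperture":0},{"aperture":0}])

```text
clock: 4.65
eef_pos: [586.3, 142.1, 62.1]
orientation: [0.001, 0.703, 0.712, 0.002]
contact_force: [4.7, 3.6, 0.3]
width: 13.1
grip_force: 39.9
```

```bash
python3 go.py 585.3 141.2 62 1.1877;python3 -c "from bench import robot;print(robot.get_obs()['ft_torque'])"
```

```text
pos [586.31  142.096  62.107] shift [-0.883 -1.022  0.101] rot [ 0.005  0.002 -1.175] j [-0.686  0.653  0.529  1.863 -0.469  0.746  0.115] F [4.733 3.645 0.252] w 13.09988413737103
[ 0.53881965 -0.98809766  0.08102611]
```

To row units: 0.06 rad is 1.2.

Request:
drive_effector(ticks=[{"aperture":0,"drz":1.2},{"aperture":0,"drz":0.6},{"aperture":0},{"aperture":0}])

```text
clock: 5.15
eef_pos: [586.4, 142.4, 62.2]
orientation: [0.001, 0.733, 0.681, 0.002]
contact_force: [5.1, 2.8, 0.8]
width: 13.2
grip_force: 59.3
```

```bash
python3 go.py 585.3 141.2 62 1.1877;python3 -c "from bench import robot;print(robot.get_obs()['ft_torque'])"; python3 wrist.py w2
```

```text
pos [586.421 142.446  62.213] shift [-1.325 -1.028  0.206] rot [ 0.005  0.002 -1.261] j [-0.703  0.659  0.551  1.863 -0.488  0.752  0.044] F [5.074 2.792 0.77 ] w 13.235215817475574
[ 0.64403503 -1.02001948  1.07047375]
```

View pics/w2.png

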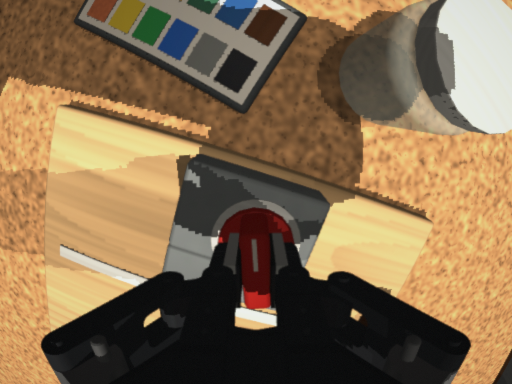

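The bar is held between the pads and turned, and the torque has jumped to 1.07 N m, so the knob is at its stop. Releasing, then lifting.

To row units: -50 mm is -1, -40 mm is -0.8, -0.06 rad is -1.2.

Request:
drive_effector(ticks=[{"aperture":70,"drz":-1.2},{"aperture":70},{"aperture":70},{"aperture":70},{"aperture":70},{"aperture":70,"dz":-0.8},{"aperture":70,"dz":-1},{"aperture":70,"dz":-0.4},{"aperture":70}])

```text
clock: 6.32
eef_pos: [584.8, 141.0, 172.5]
orientation: [0.0, 0.714, 0.7, 0.001]
contact_force: [-0.4, 0.2, 0.2]
width: 70.1
grip_force: 0.0
```

```bash
python3 go.py 520.9 21.6 150 -0.3831; python3 wrist.py w3
```

```text
pos [584.792 141.026 172.462] shift [-120.764  -61.435   22.163] rot [ 0.002 -0.002  0.362] j [-0.768  0.504  0.634  1.812 -0.363  0.941  0.003] F [-0.356  0.162  0.24 ] w 70.05364434434964
```

View pics/w3.png

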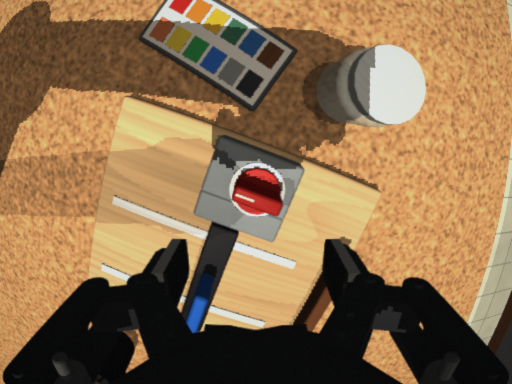

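The knob has sprung back, its bar again lying along the holder's x. Moving over the blue grip.

Request:
drive_effector(ticks=[{"aperture":70,"dx":-0.8,"dy":-0.4},{"aperture":70,"dx":-0.8,"dy":-0.4},{"aperture":70,"dx":-0.82,"dy":-0.42,"dz":0.44},{"aperture":70,"drz":3.6},{"aperture":70,"drz":3.6},{"aperture":70},{"aperture":70}])

```text
clock: 7.25
eef_pos: [520.1, 21.2, 148.4]
orientation: [-0.0, 0.827, 0.562, -0.001]
contact_force: [0.3, -0.3, -0.2]
width: 69.9
grip_force: 0.0
```

```bash
python3 go.py 520.9 21.6 49 -0.3831; python3 wrist.py w4
```

```text
pos [520.067  21.226 148.4  ] shift [ 0.78   0.762 99.399] rot [-0.001  0.001  0.005] j [-0.706  0.432  0.75   2.026 -0.395  0.832 -0.107] F [ 0.332 -0.304 -0.18 ] w 69.9173751978265
```

View pics/w4.png

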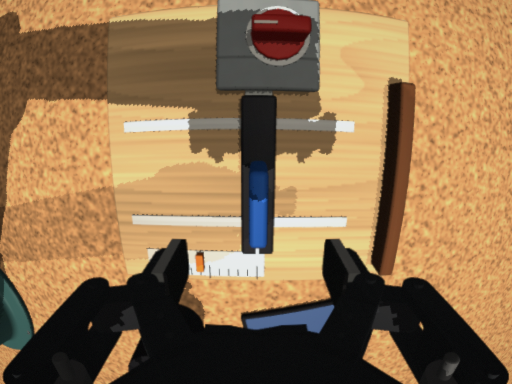

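The grip fin at (259,208) is centred between the fingers, the index is at (258,251) and the marker at (200,262).

```bash
python3 - <<'E' | tail -4
from wrist import *;from pose import h
im=cv2.imread("pics/w4.png")
o,n=centroid(im,(5,170,100),(18,255,255),(192,250,208,274));print("or",o,n,h(wray("w4",o,25)))
print("index",h(wray("w4",(258.5,250.5),42)))
b,n=centroid(im,(105,120,60),(125,255,255),(240,195,280,250));print("blue",b,n,h(wray("w4",b,88)))
E
```

```text
sblue [236.96 186.05] 103.0
or [199.41 262.5 ] 105.0 [ -57.51 -110.12]
index [  2.78 -86.42]
blue [257.95 220.73] 978.0 [  1.52 -38.79]
```

Request:
drive_effector(ticks=[{"aperture":70,"dx":0.02,"dy":0.02,"dz":1},{"aperture":70,"dz":0.8},{"aperture":70,"dz":0.18},{"aperture":70},{"aperture":0},{"aperture":0},{"aperture":0},{"aperture":0},{"aperture":0}], grip_n=60)

```text
clock: 8.43
eef_pos: [522.4, 21.9, 51.1]
orientation: [-0.0, 0.828, 0.56, 0.001]
contact_force: [-1.4, -0.6, 5.4]
width: 13.2
grip_force: 58.5
```

```bash
python3 go.py 520.9 21.6 49 -0.3831
```

```text
pos [522.393  21.868  51.069] shift [-0.807 -1.287  2.068] rot [ 0.001 -0.001  0.002] j [-0.592  0.593  0.617  2.063 -0.562  0.654  0.022] F [-1.399 -0.556  5.418] w 13.20685266424295
```

Request:
drive_effector(ticks=[{"aperture":0,"dy":-0.2},{"aperture":0,"dy":-0.2},{"aperture":0,"dy":-0.2},{"aperture":0,"dy":-0.2},{"aperture":0,"dy":-0.2},{"aperture":0,"dy":-0.18},{"aperture":0},{"aperture":0}])

```text
clock: 9.43
eef_pos: [470.1, 43.1, 51.1]
orientation: [0.002, 0.828, 0.56, 0.002]
contact_force: [7.2, -2.5, -2.2]
width: 13.2
grip_force: 59.3
```

```bash
python3 go.py 522.4 21.9 51 -0.3831; python3 wrist.py w5; python3 - <<'E'
from wrist import *
im=cv2.imread("pics/w5.png");cv2.imwrite("pics/w5c.png",cv2.resize(im[180:300,170:330],None,fx=5,fy=5,interpolation=cv2.INTER_CUBIC))
from bench import robot
c=robot.capture("top");cv2.imwrite("pics/top5.png",c["image"])
E
```

```text
pos [470.114  43.099  51.149] shift [-0.18  56.418  0.509] rot [ 0.006 -0.001  0.001] j [-0.673  0.526  0.624  2.186 -0.56   0.582 -0.018] F [ 7.216 -2.46  -2.237] w 13.230342492592348
```

View pics/w5c.png

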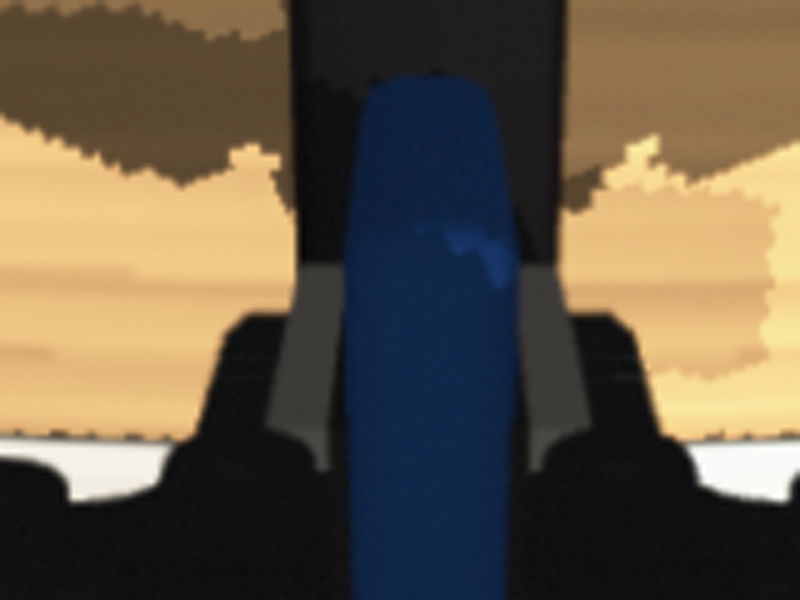

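The jaw is gripped and has moved about 56 mm, but the index is hidden in the wrist view. Checking with the top and scene views.

```bash
python3 - <<'E'
import cv2,numpy as np
from bench import robot
t=cv2.imread("pics/top5.png")[220:300,230:310];s=robot.capture("scene")["image"];cv2.imwrite("pics/scene5.png",s);s=s[165:225,170:250]
s=cv2.resize(s,(400,300),interpolation=cv2.INTER_CUBIC);t=cv2.resize(t,(400,400),interpolation=cv2.INTER_CUBIC)
o=np.zeros((400,800,3),np.uint8);o[:,:400]=t;o[:300,400:]=s;cv2.imwrite("pics/b5.png",o)
E
```

```text
(no output)
```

View pics/b5.png

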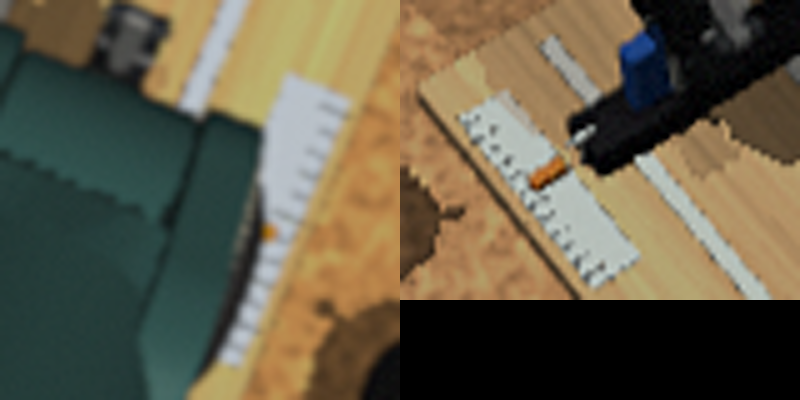

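In the scene view the index line is centred at crop (583,136) and the marker top at (548,172). Comparing them by ray casting.

```bash
python3 - <<'E' | tail -4
from pose import *
f=lambda x,y:(170+(x-400)/5-.4,165+y/5-.4)
print("index",h(ray("scene",f(583,136),42)),"marker",h(ray("scene",f(548,174),25)))
im=cv2.imread("pics/scene5.png");o,n=centroid(im,(5,150,90),(18,255,255),(195,195,205,204));print("or",o,n,h(ray("scene",o,24)))
b0,_=centroid(sc,(105,150,60),(125,255,255),(215,170,262,205))
d=lambda p,z:h(ray("scene",p,z))
print("pred index px if level:",[proj("scene",[*(w(*(h(ray('scene',o,24))[0],-90)) if False else w(h(ray('scene',o,24))[0],-90)),42])])
E
```

```text
sblue [236.96 186.05] 103.0
index [-56.03 -88.49] marker [ -57.71 -110.61]
or [198.95 199.19] 21.0 [ -59.17 -110.53]
pred index px if level: [array([205.  , 191.27])]
```

Index is about 2.5 mm short; a small further pull.

To row units: -2 mm is -0.04.

Request:
drive_effector(ticks=[{"aperture":0,"dy":-0.04},{"aperture":0},{"aperture":0},{"aperture":0},{"aperture":0},{"aperture":0},{"aperture":0},{"aperture":0},{"aperture":0},{"aperture":0}])

```text
clock: 10.82
eef_pos: [468.4, 43.8, 51.1]
orientation: [0.002, 0.829, 0.56, 0.002]
contact_force: [8.6, -1.4, -2.2]
width: 13.4
grip_force: 59.4
```

Request:
drive_effector(ticks=[{"aperture":0},{"aperture":0},{"aperture":0}])

```text
clock: 11.2
eef_pos: [468.4, 43.8, 51.1]
orientation: [0.002, 0.829, 0.56, 0.002]
contact_force: [7.9, -2.0, -3.0]
width: 13.3
grip_force: 59.4
```

```bash
python3 go.py 522.4 21.9 51 -0.3831; python3 - <<'E' | tail -2
from pose import *
from bench import robot
im=robot.capture("scene")["image"]
g=cv2.cvtColor(im,cv2.COLOR_BGR2HSV)
m=cv2.inRange(g,(0,0,110),(180,60,255));m2=np.zeros_like(m);m2[188:195,203:210]=m[188:195,203:210]
p=cv2.findNonZero(m2).reshape(-1,2);print(p.mean(0),len(p),"index",h(ray("scene",p.mean(0),42)))
E
```

```text
pos [468.437  43.754  51.142] shift [-0.152 58.218  0.528] rot [ 0.007 -0.001  0.001] j [-0.676  0.524  0.624  2.19  -0.56   0.58  -0.02 ] F [ 7.937 -1.985 -3.007] w 13.287093384914272
sblue [236.96 186.05] 103.0
[205.  191.5] 8 index [-58.6  -90.39]
```

The index is at -58.6 and the marker at about -58 to -59. The jaw is held steady for over 1 s.

```bash
python3 -c "
from bench import robot
print(robot.hand_in())"
```

```text
the job is handed in; nothing more can be done
None
```

I twisted the knob to its stop and let it spring back, then pulled the jaw out about 58 mm; it is handed in with the fingers still holding it there, the index within about 1 mm of the marker by my camera measurements (the judge returned no verdict).

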